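# Turn the stacked tote and nest it home

### The arm

A 6-joint arm with a two-finger parallel gripper is mounted at the origin on the work surface. World frame = base frame: x ahead of the robot, y to its left, z up, the work surface at z = 0. Lengths are in m, angles in rad, forces in N, time in s.
With the tool pointing down it reaches from about 0.275 to 0.875 m from the base axis. Payload 12.5 kg.
Tool frame: the origin (TCP) lies midway between the tips of the shut fingers; the grasp point (between the pads) lies 19 mm behind it; z points along the fingers, y is the direction in which the jaws open and shut (so a half turn about z gives the same grasp; the last joint's range is limited). The gripper opens to 85 mm and grips with 20 to 120 N. Pads are 22 mm wide; open, the fingers measure 114 mm over their backs; the gripper's body (76 mm by 85 mm) begins 54 mm behind the grasp point. The pads swing forward as they close: fully open they stand 13 mm farther back than shut.
Start: joints at [1.066, 0.351, 1.652, -0, 1.139, -0.085], TCP at [0.224, 0.502, 0.231] pointing down, gripper open.
Joint ranges: [-2.75, 2.75], [-0.79, 2.1], [0.01, 2.65], [-1.57, 4.71], [0.07, 3.14], [-2.87, 2.87]. Speed limits (rad/s): [2.22, 2.22, 2.79, 3.14, 3.14, 3.14].

### API

Orientations are given as a unit quaternion [w, x, y, z].
In Python, from bench import ctrl gives the robot as it stands. The module is installed in compiled form; this text tells all that it offers.
- The arm moves only by the tool step_arm, never from a script. Its argument "targets" is text: rows parted by semicolons, each of 7 numbers parted by spaces: the turn, a rotation vector about the world's x, y, z in units of 8 degrees (1.0 is 8 degrees), then the shift along the world's x, y, z in cm, then the opening, from 0 (shut) to 1 (fully open). In form: wx wy wz x y z hand; .... A call has 1 to 10 rows; each row shifts and turns the pose as measured when the row begins; what a row does not reach is not made up. A row lasts 1/8 s, in which the tool goes at most 62.5 mm and 10.7 degrees, less where a joint would pass 70% of its speed; a pose out of reach is approached as far as the arm can. A call is refused whole if a number of a shift passes 6.25 or a number of a turn 1, either way. A call with a gripper value outside its range is refused whole. The fingers move at their own pace and stop on an object; "newtons" is the grip in N (left out, the last holds). Time passes only in rows, so rows that do not move let the fingers close. It gives the time, the measured TCP pose, the force and the opening at its end, in the units of the state.
- ctrl.read_state(): the state, without advancing time (a new reading comes with each control period).
- ctrl.grab_frame(name): name is "scene" or "top" or "wrist"; returns a dict with "frame" (400x640x3 uint8, blue, green, red), "vertical_fov" (degrees; the focal length in pixels is half the picture's height over the tangent of half this angle, whatever the lens; pixels are square), "cx", "cy" (the principal point, pixels), "xyz" and "rotation" of the camera in the world; the wrist camera has in their place "hand_eye" (4x4, takes a point from camera to tool coordinates, whose origin is the TCP and whose axes are the flange's). Camera axes: x right, y down, z forward; pixel columns grow to the right and rows downward; lengths in m; the calibration is good to about 2 mm. A picture is of the moment at which its call begins: read the wrist's pose just before it. There is no depth.
- ctrl.job_done(): hands the job in, once; it reports no verdict.
Trained networks look in a picture, given as the dict that the camera call returned (one of the last four; its "shot" number tells which), for a name from the list of things; names that differ only in an ending like _2 or _b are one class to them, and where a whole thing is asked for, a point or a joint stands for the part that bears it (a point fixed in the world has none). Each returns a list of dicts, best first, with "score" (0 to 1); they miss things now and then, are a little off and sometimes report something else, mostly with a low value. They report only what shows in the picture. A call takes as long as a camera call. They do not tell look-alikes from the thing itself.
- ctrl.boxes_of(picture, target): "at" ([row, column] in pixels, amid what is visible of it).
The state is a dict: "time_s": time; "joints": joint angles; "joint_velocities": joint speeds; "joint_efforts": joint torques, N m; "eef_pos": TCP position; "tool_rot": TCP orientation; "force": force on the tool from outside, world axes, zero at the start; "ft_torque": the same for the moment, N m; "gripper_width": finger opening in m.
Only numpy, scipy, OpenCV 4.12 (cv2) and the standard library are available. Lean on these libraries where they do the work, as an engineer would, in place of code of your own. Each camera call takes 0.05 s, during which the arm holds its last target. There are 200 camera calls.

### The job

The empty blue tote is stacked on the grey one; nest it instead so the pair takes less room on the way back to the store. Lift it clear, turn it half a turn so that its green end is over the grey tote's green end, lower it without dropping so that its pins go down into the slots, and press it gently until it snaps past the spring rollers and sits fully home and level, then let go. Do not force it, and leave the other things on the bench alone.

Things in the scene. Friction and masses are not known exactly. Their poses are not given: they have to be found in the camera images.
- tote: loose blue open tote, 188 (x) x 124 (y) x 90 mm high, walls 4 mm, 0.28 to 0.46 kg. Origin: centre of its underside; z up, +x towards its green end. On each end a rib 50 mm long (y) and 3 mm high runs along the lower edge and sticks out to x = +-97 mm.
- tote_grip (a point): point 106 mm above the middle of the tote's underside, in its black square grip block (30 x 30 mm, faces square to the tote's x and y, from 88 to 118 mm above the underside). The block can be gripped across x or across y; it stands on a blue bar 20 mm wide (x) that spans the tote from side to side, top at 88 mm. Free space above and around the block
- tote_green (a point): middle of the green rim at the tote's +x end (93 mm from its middle, 96 mm above its underside)
- tote_pin (a point): one of four round black pins, 16 mm in diameter, that stick out of the tote's long sides to y = +-84 mm at x = +60 and x = -30 mm; their lowest line is level with the underside. This point: lowest line of the pin at x = +60, y = +70 mm
- receiver: grey open tote, 216 x 148 x 95 mm high, inside 200 x 132 mm, walls 8 mm. Origin: centre of its underside; z up, +x towards its green lip. Damped springs carry it: it cannot move sideways but yields straight down about 1.7 mm per N of load (beyond the first 2 N), up to a hard stop at 34 mm, and comes back up. So press by force, not to a height. 
- receiver_slot (a point): one of the four slots in the receiver's long walls, 19 mm wide, open at the top, at x = +60 and x = -30 mm, from the rim (95 mm) down to 25 mm above its underside. This point: middle of the rim opening at x = +60, y = +70 mm. Only green over green do the pins go down the slots; the other way they stand on the rim (tote's underside at 95 mm)
- receiver_home (a point): where the tote's origin is when nested home: in line with the receiver's, 25 mm above it, the pins on the slot floors. A sprung orange roller in each end wall stops the tote's rib 12.5 mm above home until about 11 to 19 N presses down in all (tote's weight included); then the tote snaps down, the force drops, and it is held; the two ends may pass one after the other
- receiver_green (a point): middle of the green lip at the receiver's +x end, top of the rim (117 mm from its middle, 95 mm above its underside)
- stand: fixed grey base of the spring stand, 260 x 170 x 12 mm. Origin: centre of its underside; axes as the receiver's, whose underside is 50 mm above the bench when unloaded. Forcing means over 45 N of contact between the totes, all added up; the rollers' own pinch makes about 20 N of it, and pins pressed against the sides of their slots bind and add to it, so give way to any sideways push felt
- cartridge: black printer cartridge, 90 x 266 x 55 mm, lying on the bench; leave alone. Origin: centre of its underside
- cleaner: white closed bottle, 56 mm diameter, 140 mm high; leave alone. Origin: centre of its underside
- driver: red-handled screwdriver lying on the bench; leave alone. Origin: under its middle
- roller: black rubber feed roller with white end pieces, 30 x 200 x 22 mm, lying on the bench; leave alone. Origin: centre of its underside
Things that resemble listed ones, but are neither listed nor needed, are in the scene too. What is shaped like the tote but red is not meant.

How it is judged:
By the outcome, as a careful person would: the job done as asked, in the order asked, and still so for the second after the job is handed in, with the robot touching nothing.
It also fails if it takes over 67 s, if anything falls off the work surface, if the arm or the gripper's body presses on something with over 40 N, if the wrist force passes 120 N, or if a joint passes its speed limit or range.

## Working session

There is one attempt and no reset: what is moved stays moved. The work goes in short steps, Python scripts to look and compute and a tool call to move; the robot and the scene stay as the last step left them, time stands still between calls to the robot, and variables do not carry over. Pictures are saved under pics/ and viewed, about 8 in all and at most 12, crops included, and the job is handed in when it is done.

Besides the shell and the picture viewer there is one more tool, called after "Emit:" by a JSON object that holds its "fn" and its "kwargs". step_arm: Moves the arm, as the interface text tells. Its arguments: {"type":"object","properties":{"targets":{"type":"string"},"newtons":{"type":"number"}},"required":["targets"]}

```bash
mkdir -p pics; cat > h.py <<'E'
import numpy as np,cv2
from bench import ctrl
from scipy.spatial.transform import Rotation as R
def grab(n):
    s=ctrl.read_state(); p=ctrl.grab_frame(n)
    f=200/np.tan(np.radians(p["vertical_fov"])/2)
    if n=="wrist":
        H=np.array(p["hand_eye"]); q=np.array(s["tool_rot"]); Rt=R.from_quat(q[[1,2,3,0]]).as_matrix()
        p["C"]=Rt@H[:3,3]+np.array(s["eef_pos"]); p["M"]=Rt@H[:3,:3]
    else:
        r=np.array(p["rotation"]); p["C"]=np.array(p["xyz"])
        p["M"]=r if r.shape==(3,3) else R.from_quat(r[[1,2,3,0]]).as_matrix()
    p["f"]=f
    return p
def ray(p,at):
    d=p["M"]@np.array([(at[1]-p["cx"])/p["f"],(at[0]-p["cy"])/p["f"],1]); return p["C"],d/np.linalg.norm(d)
def onz(p,at,z):
    c,d=ray(p,at); return c+d*(z-c[2])/d[2]
def pix(p,X):
    v=p["M"].T@(np.array(X)-p["C"]); return np.array([v[1]/v[2]*p["f"]+p["cy"],v[0]/v[2]*p["f"]+p["cx"]])
def tri(obs):
    A=0;b=0
    for p,at in obs:
        c,d=ray(p,at);P=np.eye(3)-np.outer(d,d);A=A+P;b=b+P@c
    return np.linalg.solve(A,b)
E
python3 - <<'E'
from h import *
s=ctrl.read_state();print({k:np.round(v,3) for k,v in s.items()})
for n in["scene","top"]:
    p=grab(n);cv2.imwrite(f"pics/{n}0.png",p["frame"]);print(n,p["C"],p["rotation"])
    for t in["tote","tote_grip","tote_green","tote_pin","receiver","receiver_green","receiver_slot","stand","cartridge","cleaner","driver","roller"]:
        print(t,[(np.round(b["at"]),round(b["score"],2)) for b in ctrl.boxes_of(p,t)[:4]])
E
```

```text
{'time_s': np.float64(0.0), 'joints': array([ 1.066,  0.351,  1.652, -0.   ,  1.139, -0.085]), 'joint_velocities': array([ 0.002, -0.   ,  0.001, -0.   ,  0.   , -0.   ]), 'joint_efforts': array([-3.0000e-03, -5.0611e+01, -2.9140e+01, -0.0000e+00,  5.0000e-03,
        0.0000e+00]), 'eef_pos': array([0.224, 0.502, 0.231]), 'tool_rot': array([-0.   ,  0.208,  0.978, -0.001]), 'force': array([ 0.356, -0.275,  0.568]), 'ft_torque': array([-0.036,  0.021, -0.035]), 'gripper_width': np.float64(0.085)}
scene [ 1.31722796 -0.13349297  1.17318123] [-0.25071639  0.72464386  0.60240855 -0.22166756]
tote [(array([206., 360.]), 0.9), (array([153., 401.]), 0.66)]
tote_grip [(array([150., 400.]), 0.97), (array([203., 360.]), 0.95)]
tote_green [(array([158., 400.]), 0.88), (array([204., 360.]), 0.76)]
tote_pin [(array([152., 398.]), 0.92), (array([203., 358.]), 0.84)]
receiver [(array([254., 356.]), 0.9), (array([204., 361.]), 0.34)]
receiver_green [(array([252., 353.]), 0.56)]
receiver_slot [(array([250., 354.]), 0.92)]
stand [(array([260., 354.]), 0.69)]
cartridge [(array([227., 452.]), 0.91)]
cleaner [(array([266., 173.]), 0.72)]
driver [(array([237., 170.]), 0.88)]
roller [(array([312., 215.]), 0.66)]
top [ 0.3126536  -0.01421067  1.1211235 ] [ 0.06446392 -0.69632453  0.71337357 -0.0455489 ]
tote [(array([175., 281.]), 0.86), (array([291., 212.]), 0.68), (array([138., 432.]), 0.34)]
tote_grip [(array([289., 211.]), 0.71), (array([171., 281.]), 0.7)]
tote_green [(array([292., 211.]), 0.85), (array([172., 278.]), 0.82)]
tote_pin [(array([172., 281.]), 0.92), (array([290., 212.]), 0.88)]
receiver [(array([207., 300.]), 0.75)]
receiver_green [(array([213., 303.]), 0.79)]
receiver_slot [(array([137., 432.]), 0.49)]
stand [(array([212., 305.]), 0.78)]
cartridge [(array([187., 186.]), 0.88)]
cleaner [(array([175., 477.]), 0.71)]
driver [(array([220., 480.]), 0.94)]
roller [(array([141., 430.]), 0.88)]
```

View pics/scene0.png

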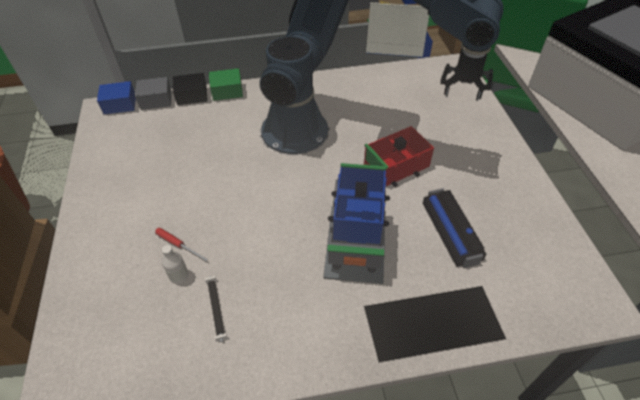

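View pics/top0.png

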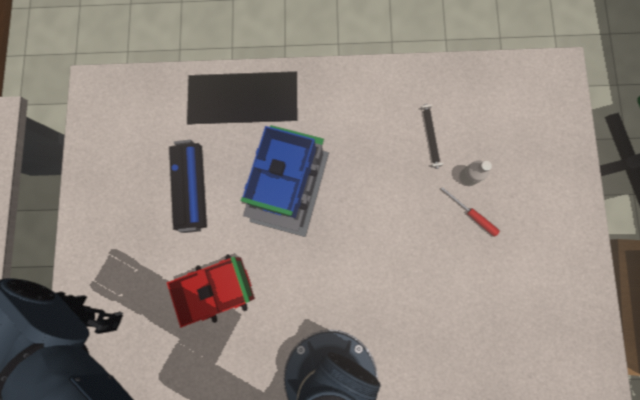

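The scene view shows two candidates. The blue tote, at (206,360) in scene and (172,281) in top, is stacked on the grey tote. The red tote, at (153,401) and (291,212), is a look-alike. Blue on grey fits the description. In the top view the receiver's green lip is at the far end (about 132,290) and the tote's green rim at the robot end (about 208,268). I'll confirm with an enlarged crop and measure.

```bash
python3 - <<'E'
from h import *
p=grab("top");c=p["frame"][110:250,220:360]
cv2.imwrite("pics/crop1.png",cv2.resize(c,None,fx=4.2,fy=4.2,interpolation=cv2.INTER_CUBIC))
hsv=cv2.cvtColor(p["frame"],cv2.COLOR_BGR2HSV)
m=cv2.inRange(hsv,(45,90,30),(80,255,255));m[:,:230]=0;m[:,340:]=0;m[:115]=0;m[245:]=0
n,l,st,ce=cv2.connectedComponentsWithStats(m)
for i in range(1,n):
    if st[i,4]>15: print("green",st[i],ce[i],onz(p,ce[i][::-1],.24),onz(p,ce[i][::-1],.145))
m=(p["frame"].max(2)<45).astype(np.uint8);m[:155]=0;m[180:]=0;m[:,:265]=0;m[:,292:]=0
r,cc=np.nonzero(m);print("blk",r.mean(),cc.mean(),m.sum(),onz(p,(r.mean(),cc.mean()),.258))
E
```

```text
green [274 127  49  17  83] [305.95180723 136.04819277] [0.60956425 0.04017585 0.24      ] [0.64157623 0.04603963 0.145     ]
green [242 198  50  17 227] [266.44933921 206.25991189] [0.44365983 0.13429836 0.24      ] [0.45778452 0.15031015 0.145     ]
blk nan nan 0 [nan nan nan]<stdin>:10: RuntimeWarning: Mean of empty slice.
  ret = ret.dtype.type(ret / rcount)
```

View pics/crop1.png

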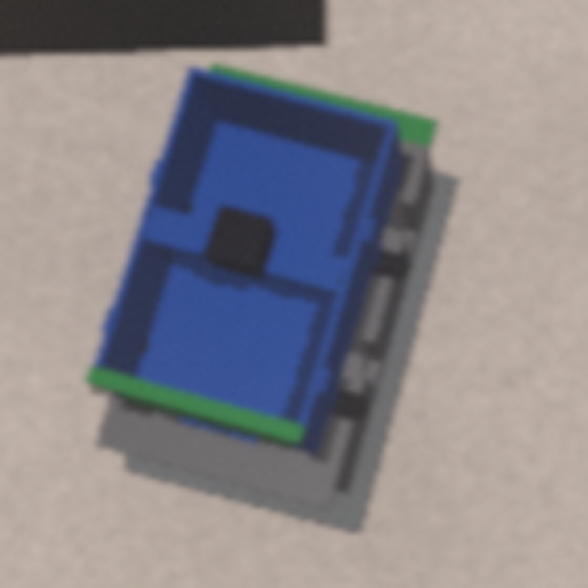

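The crop confirms it: the blue tote has its grip block at crop (240,236) and its green rim towards the robot, from (92,378) to (305,437). The receiver's lip shows at the far end, from (212,68) to (437,122).

```bash
python3 - <<'E'
from h import *
p=grab("top")
def w(x,y,z): 
    a=onz(p,(110+(y+.5)/4.2-.5,220+(x+.5)/4.2-.5),z);return a[:2]
g=w(240,233,.263);print("block",g)
a,b=w(93,379,.241),w(304,437,.241);d=a-b;print("rim",a,b,np.linalg.norm(d),(a+b)/2)
u=(a+b)/2-g;print("yaw tote (from green)",np.degrees(np.arctan2(u[1],u[0])),np.linalg.norm(u),"from rim",np.degrees(np.arctan2(d[1],d[0]))+90)
# stand corners z=.012
c=[w(360,530,.012),w(457,178,.012),w(127,463,.012)];print("stand",c,np.linalg.norm(c[0]-c[1]),np.linalg.norm(c[0]-c[2]), "ctr",(c[1]+c[2])/2)
v=c[1]-c[0];print("yaw stand",np.degrees(np.arctan2(v[1],v[0])))
E
```

```text
block [0.53481486 0.10672358]
rim [0.46002197 0.19163663] [0.42477053 0.07516722] 0.1216872548342512 [0.44239625 0.13340193]
yaw tote (from green) 163.89823218440037 0.09619217353538129 from rim 163.16066980314037
stand [array([0.3890028 , 0.06076246]), array([ 0.63516605, -0.01161547]), array([0.43899647, 0.22101104])] 0.25658314300714996 0.16786593755851312 ctr [0.53708126 0.10469779]
yaw stand -16.38460780276123
```

Emit:
{"fn": "step_arm", "kwargs": {"targets": "0 0 1 1 -1 3 1; 0 0 1 3.2 -4 2 1; 0 0 1 3.2 -4 2 1; 0 0 1 3.2 -4 2 1; 0 0 1 3.2 -4 1 1; 0 0 1 3.2 -4 1 1; 0 0 1 3.2 -4 1 1; 0 0 1 3.2 -4 0 1; 0 0 1 3.2 -4 0 1; 0 0 1 3.2 -4 0 1", "newtons": 40}}

```text
time_s: 2.65
eef_pos: [0.5281, 0.1211, 0.356]
tool_rot: [0.003, -0.491, 0.871, -0.0]
force: [0.7, 0.7, 0.2]
gripper_width: 0.0851
```

Emit:
{"fn": "step_arm", "kwargs": {"targets": "0 0 0.92 0.3 -0.7 0 1; 0 0 0.92 0.3 -0.7 0 1; 0 0 0 0 0 0 1"}}

```text
time_s: 3.02
eef_pos: [0.5359, 0.1034, 0.3553]
tool_rot: [0.003, -0.6, 0.8, 0.0]
force: [-1.1, 0.0, 0.6]
gripper_width: 0.0857
```

```bash
cat >> h.py <<'E'
def pose():
    s=ctrl.read_state();q=np.array(s["tool_rot"]);M=R.from_quat(q[[1,2,3,0]]).as_matrix()
    print("t",round(s["time_s"],2),"pos",np.round(s["eef_pos"],4),"yawY",round(np.degrees(np.arctan2(M[1,1],M[0,1])),2),"z",np.round(M[:,2],4),"F",np.round(s["force"],1),"T",np.round(s["ft_torque"],2),"w",round(s["gripper_width"],4),"j",np.round(s["joints"],2))
E
python3 - <<'E'
from h import *
pose();p=grab("wrist");cv2.imwrite("pics/w1.png",p["frame"]);print(p["C"],p["M"][:,2])
print(ctrl.boxes_of(p,"tote_grip")[:2],pix(p,(.5348,.1067,.263)))
E
```

```text
t 3.02 pos [0.5359 0.1034 0.3553] yawY 163.77 z [ 0.004   0.0033 -1.    ] F [-1.1  0.   0.6] T [ 0.01 -0.01 -0.06] w 0.0857 j [ 0.1   0.24  1.49  0.    1.4  -2.75]
[0.51611477 0.03818723 0.49737041] [ 0.07823687  0.25924619 -0.96263721]
[{'at': [182.5, 324.5], 'score': 0.75}, {'at': [236.1, 557.7], 'score': 0.74}] [204.22630125 321.61857626]
```

View pics/w1.png

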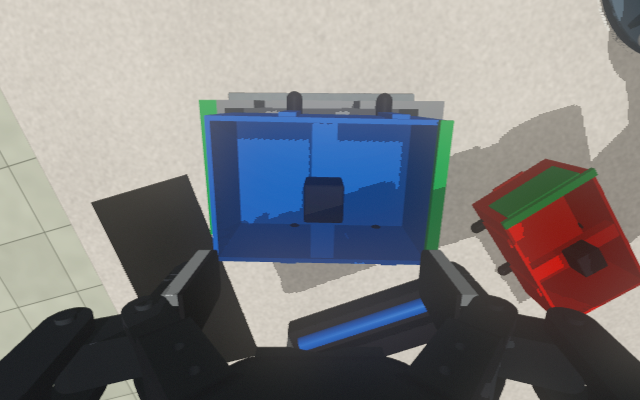

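The wrist view shows the blue tote with its green rim on the robot side (columns 430–453), the receiver's lip on the far side (200–215), and the grip block at columns 304–343, rows 178–222.

```bash
python3 - <<'E'
from h import *
p=grab("wrist");print(p["f"])
print("block bottom edge corners", onz(p,(221.5,304),.263),onz(p,(221.5,343.5),.263))
for nm,a,z in [("rimFL",(115,207),.241),("rimNL",(262,217),.241),("gT",(121,454),.241),("gB",(264,437),.241),("lip",(100,200),.145),("stand?",(94,228),.012)]: print(nm,onz(p,a,z)[:2])
t=np.radians(163.7);c,s=np.cos(t),np.sin(t);Rz=np.array([[c,-s],[s,c]])
for x,y in [(97,62),(97,-62),(-94,62),(-94,-62)]: print(x,y,np.round(pix(p,[*(np.array([.535,.1067])+Rz@[x/1000,y/1000]),.241])))
for x,y in [(15,15),(15,-15),(-15,15),(-15,-15)]: print(x,y,np.round(pix(p,[*(np.array([.535,.1067])+Rz@[x/1000,y/1000]),.263])))
E
```

```text
334.07079780904104
block bottom edge corners [0.55088021 0.11659195 0.263     ] [0.52266482 0.12481373 0.263     ]
rimFL [0.59904136 0.02304156]
rimNL [0.63528568 0.13800385]
gT [0.42306925 0.07903735]
gB [0.45753097 0.19165526]
lip [0.63159888 0.00133942]
stand? [ 0.63494603 -0.00933844]
97 62 [115. 451.]
97 -62 [266. 435.]
-94 62 [115. 195.]
-94 -62 [266. 210.]
15 15 [184. 342.]
15 -15 [223. 341.]
-15 15 [184. 300.]
-15 -15 [223. 301.]
```

Emit:
{"fn": "step_arm", "kwargs": {"targets": "-0.02 0.03 0 -0.3 0.3 -4 1; 0 0 0 0 0 -4 1; 0 0 0 0 0 -3 1; 0 0 0 0 0 -1 1; 0 0 0 0 0 0 1", "newtons": 50}}

```text
time_s: 3.8
eef_pos: [0.5321, 0.1096, 0.2342]
tool_rot: [0.002, -0.598, 0.802, -0.001]
force: [-0.7, 0.6, 0.8]
gripper_width: 0.0855
```

```bash
python3 -c "
from h import *
pose()"
```

```text
t 3.8 pos [0.5321 0.1096 0.2342] yawY 163.39 z [ 0.0036  0.0012 -1.    ] F [-0.7  0.6  0.8] T [-0.02  0.03  0.06] w 0.0855 j [ 0.12  0.33  1.67  0.    1.14 -2.73]
```

Emit:
{"fn": "step_arm", "kwargs": {"targets": "0 0.03 0 0.1 -0.3 -0.5 1; 0 0 0 0 0 0 0.6; 0 0 0 0 0 0 0.3; 0 0 0 0 0 0 0; 0 0 0 0 0 0 0; 0 0 0 0 0 0 0; 0 0 0 0 0 0 0", "newtons": 60}}

```text
time_s: 4.68
eef_pos: [0.5345, 0.1067, 0.2322]
tool_rot: [0.002, -0.597, 0.802, -0.001]
force: [-0.5, 0.3, 0.2]
gripper_width: 0.029
```

```bash
python3 -c "
from h import *
pose()"
```

```text
t 4.67 pos [0.5345 0.1067 0.2322] yawY 163.36 z [ 0.0042  0.0017 -1.    ] F [-0.5  0.3  0.2] T [-0.01  0.01  0.05] w 0.029 j [ 0.11  0.34  1.67  0.    1.13 -2.74]
```

Emit:
{"fn": "step_arm", "kwargs": {"targets": "0 0 0 0 0 0.5 0; 0 0 0 0 0 1 0; 0 0 0 0 0 2 0; 0 0 0 0 0 3 0; 0 0 0 0 0 3 0; 0 0 0 0 0 1 0; 0 0 0 0 0 0 0; 0 0 0 0 0 0 0"}}

```text
time_s: 5.68
eef_pos: [0.5328, 0.1065, 0.3398]
tool_rot: [0.0, -0.597, 0.802, 0.001]
force: [-0.5, -0.3, -3.3]
gripper_width: 0.0287
```

```bash
python3 -c "
from h import *
pose()"
```

```text
t 5.67 pos [0.5328 0.1065 0.3398] yawY 163.35 z [-4.0e-04  1.2e-03 -1.0e+00] F [-0.5 -0.3 -3.3] T [ 0.01  0.03 -0.02] w 0.0287 j [ 0.11  0.25  1.52  0.    1.37 -2.74]
```

Emit:
{"fn": "step_arm", "kwargs": {"targets": "0 0 -1 0 -1 0 0; 0 0 -1 -1 -3 0 0; 0 0 -1 -1 -3 0 0; 0 0 -1 -1 -4 0 0; 0 0 -1 -1 -4 0 0; 0 0 -1 -1 -4 0 0; 0 0 -1 -1 -4 0 0; 0 0 -1 -1 -3 0 0; 0 0 -1 0 -2 0 0; 0 0 -1 0 -1 0 0"}}

```text
time_s: 6.92
eef_pos: [0.4562, -0.1911, 0.3283]
tool_rot: [-0.006, 0.08, 0.997, 0.007]
force: [0.2, 0.0, -3.3]
gripper_width: 0.0289
```

Emit:
{"fn": "step_arm", "kwargs": {"targets": "0 0 -1 0 0 0 0; 0 0 -1 0 0 0 0; 0 0 -1 0 0 0 0; 0 0 -1 0 0 0 0; 0 0 -1 0 0 0 0; 0 0 -1 0 0 0 0; 0 0 -1 0 0 0 0; 0 0 -1 0 0 0 0; 0 0 0 0 0 0 0; 0 0 0 0 0 0 0"}}

```text
time_s: 8.18
eef_pos: [0.4528, -0.1906, 0.3176]
tool_rot: [-0.009, 0.61, 0.792, 0.011]
force: [-0.5, 0.0, -2.6]
gripper_width: 0.0288
```

```bash
python3 - <<'E'
from h import *
pose()
p=grab("top");cv2.imwrite("pics/t2full.png",p["frame"]);c=p["frame"][100:260,200:440]
cv2.imwrite("pics/t2.png",cv2.resize(c,None,fx=3.3,fy=3.3,interpolation=cv2.INTER_CUBIC))
E
```

```text
t 8.18 pos [ 0.4528 -0.1906  0.3176] yawY 14.74 z [-0.0015  0.0282 -0.9996] F [-0.5  0.  -2.6] T [0.01 0.03 0.06] w 0.0288 j [-0.51  0.17  1.67  0.02  1.31 -0.77]
```

View pics/t2.png

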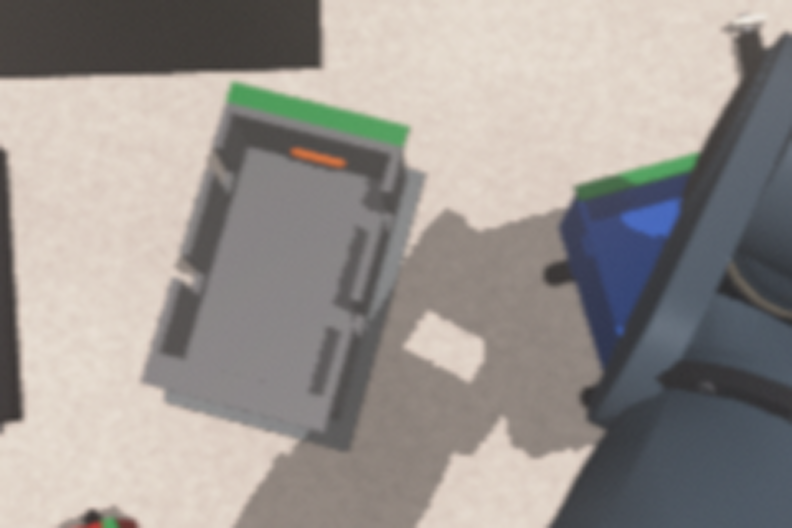

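The top view now shows the receiver bare: green lip at (230,84)–(410,128), near rim corners at about (143,382) and (326,433), and orange roller at (318,157). I'll fit the receiver model and overlay it.

```bash
cat > fit.py <<'E'
from h import *
from scipy.optimize import least_squares
p=grab("top");k=3.3
def up(v): return ((v+.5)/k-.5)
obs=[((143,382),(-.108,.074,.145)),((326,433),(-.108,-.074,.145)),((230,84),(.121,.074,.145)),((410,128),(.121,-.074,.145)),((318,157),(.1,0,.13))]
def pr(t,X):
    c,s=np.cos(t[2]),np.sin(t[2]);return pix(p,[t[0]+c*X[0]-s*X[1],t[1]+s*X[0]+c*X[1],X[2]])
def res(t,full=False):
    o=[]
    for (x,y),X in obs[:4]:
        X=list(X)
        if X[0]>0: X[0]=t[3]
        q=pr(t,X);o+=[q[0]-(100+up(y)),q[1]-(200+up(x))]
    return np.array(o)
r=least_squares(res,[.537,.105,-.286,.121]);t=r.x
print(t[:2],np.degrees(t[2]),"lip",t[3],np.round(r.fun,2))
img=cv2.resize(p["frame"][100:260,200:440],None,fx=k,fy=k,interpolation=cv2.INTER_CUBIC)
def dr(P,col):
    q=np.array([[(pr(t,X)[1]-200+.5)*k-.5,(pr(t,X)[0]-100+.5)*k-.5] for X in P]).round().astype(int);cv2.polylines(img,[q],True,col,1)
R4=lambda a,b,z:[(a,b,z),(-a,b,z),(-a,-b,z),(a,-b,z)]
dr(R4(.108,.074,.145),(0,0,255));dr(R4(.1,.066,.145),(0,255,255));dr(R4(.13,.085,.012),(255,0,255))
for x in(.06,-.03):
    for y in(1,-1): dr([(x-.0095,.066*y,.145),(x-.0095,.074*y,.145),(x+.0095,.074*y,.145),(x+.0095,.066*y,.145)],(255,255,0))
cv2.imwrite("pics/fit.png",img)
E
python3 fit.py
```

```text
[0.51803373 0.10996797] -16.151096619577864 lip 0.1416358727879876 [ 0.33 -0.22 -0.38  0.04  0.02  0.36  0.03 -0.17]
```

View pics/fit.png

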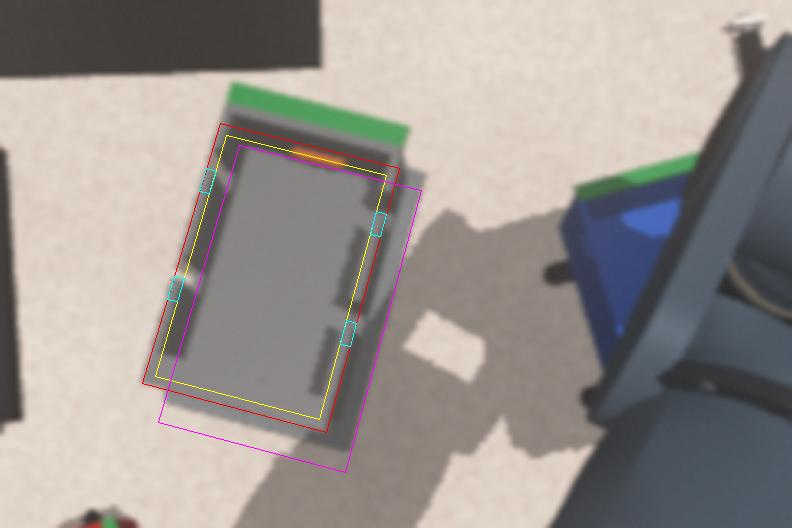

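```bash
python3 - <<'E'
s=open('fit.py').read()
s=s.replace("if X[0]>0: X[0]=t[3]","if abs(X[0])>.1: X[0]=np.sign(X[0])*t[3]")
open('fit.py','w').write(s)
E
python3 fit.py
```

```text
[0.53418788 0.1052897 ] -16.151096620234703 lip 0.12481793634903766 [ 0.33 -0.22 -0.38  0.04  0.02  0.36  0.03 -0.17]
```

View pics/fit.png

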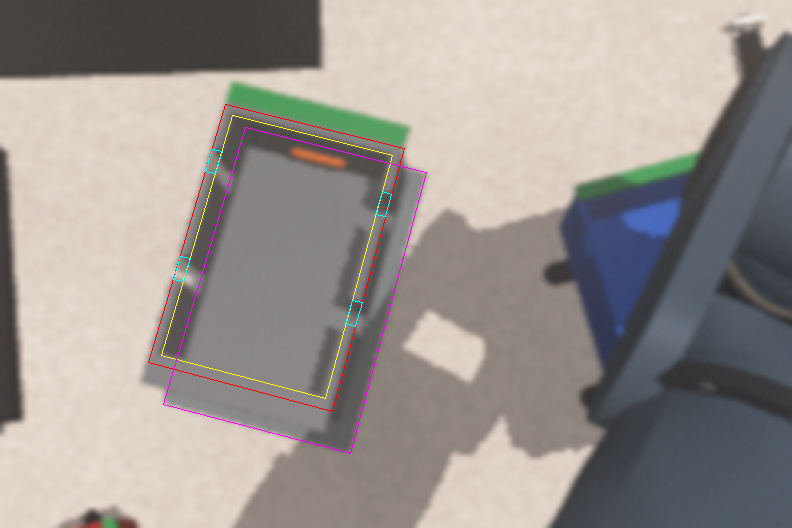

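The symmetric fit matches the stand, slots and lip: receiver at (0.534, 0.105), yaw −16.2°. Bringing the tote above it.

Emit:
{"fn": "step_arm", "kwargs": {"targets": "-0.2 0 -0.4 1 2 0.6 0; 0 0 -0.6 1 4 0.3 0; 0 0 -0.6 1 4 0.3 0; 0 0 -0.6 1 4 0.3 0; 0 0 -0.6 1 4 0.3 0; 0 0 -0.5 1 4 0.2 0; 0 0 -0.4 1 3.5 0.1 0; 0 0 -0.2 0.5 2 0.1 0; 0 0 0 0.3 1 0 0; 0 0 0 0 0 0 0"}}

```text
time_s: 9.57
eef_pos: [0.5324, 0.1032, 0.3404]
tool_rot: [0.0, 0.804, 0.595, -0.0]
force: [0.4, 0.8, -3.0]
gripper_width: 0.0294
```

```bash
python3 -c "
from h import *
pose()"
```

```text
t 9.57 pos [0.5324 0.1032 0.3404] yawY -16.99 z [ 0.e+00 -9.e-04 -1.e+00] F [ 0.4  0.8 -3. ] T [-0.04  0.06 -0.03] w 0.0294 j [ 0.11  0.25  1.52 -0.    1.37  0.4 ]
```

Emit:
{"fn": "step_arm", "kwargs": {"targets": "0 0 0.1 0.2 0.2 -3 0; 0 0 0 0 0 -3 0; 0 0 0 0 0 -2.5 0; 0 0 0 0 0 -0.5 0; 0 0 0 0 0 0 0; 0 0 0 0 0 0 0"}}

```text
time_s: 10.32
eef_pos: [0.5349, 0.1009, 0.2505]
tool_rot: [0.002, 0.799, 0.601, 0.001]
force: [-0.4, -0.8, -3.6]
gripper_width: 0.0291
```

```bash
python3 - <<'E'
from h import *
pose();p=grab("wrist");cv2.imwrite("pics/w2.png",p["frame"])
E
```

```text
t 10.32 pos [0.5349 0.1009 0.2505] yawY -16.15 z [ 0.0038 -0.0017 -1.    ] F [-0.4 -0.8 -3.6] T [0.01 0.03 0.01] w 0.0291 j [ 0.1   0.32  1.65 -0.    1.17  0.38]
```

View pics/w2.png

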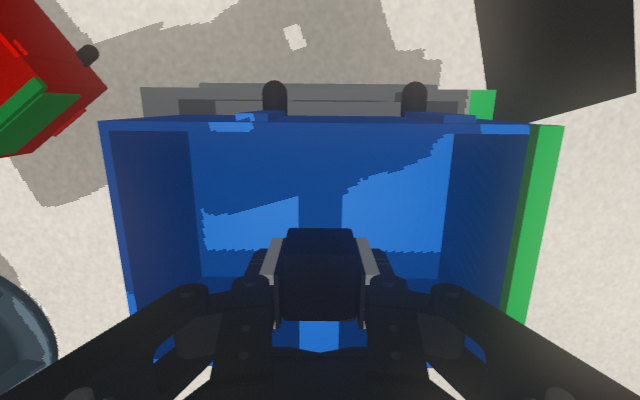

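The wrist view shows green over green, on the right. The pins, at columns 275 and 415, hang over the receiver's wall. I'll check pins against slots in an enlarged crop.

```bash
python3 - <<'E'
from h import *
p=grab("wrist");img=cv2.resize(p["frame"][70:135,140:500],None,fx=2.2,fy=4.4,interpolation=cv2.INTER_CUBIC)
t=np.radians(-16.15);c,s=np.cos(t),np.sin(t);Rz=np.array([[c,-s],[s,c]])
def d(o,X,col):
    q=pix(p,[*(np.array(o)+Rz@X[:2]),X[2]]);print(np.round(q,1));cv2.circle(img,(int((q[1]-140)*2.2),int((q[0]-70)*4.4)),3,col,-1)
tz=.2505-.0872
for x in(.06,-.03):
    for e in(-.0095,.0095):
        for y in (.066,.074): d((.5342,.1053),(x+e,y,.145),(0,255,255))
    for e in(-.008,.008): d((.5349,.1009),(x+e,.084,tz+.008),(0,0,255))
cv2.imwrite("pics/w3.png",img)
E
```

```text
[101.4 387. ]
[ 89.7 387.7]
[101.4 413.6]
[ 89.7 414.5]
[ 77.9 402.1]
[ 77.9 427.6]
[101.4 260.9]
[ 89.6 260.3]
[101.4 287.5]
[ 89.6 287.2]
[ 77.8 258.4]
[ 77.8 284. ]
```

View pics/w3.png

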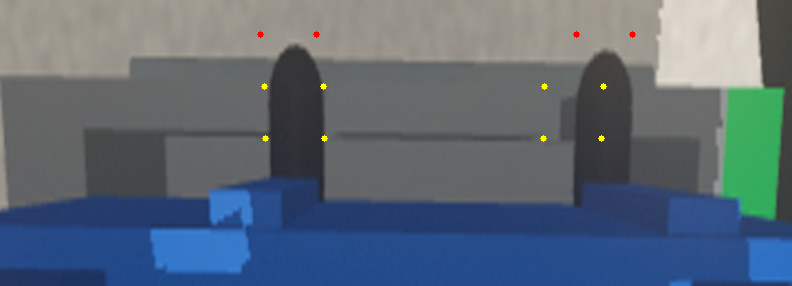

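```bash
python3 - <<'E'
from h import *
pose();p=grab("wrist")
t=np.radians(-16.15);c,s=np.cos(t),np.sin(t);Rz=np.array([[c,-s],[s,c]])
W=lambda o,X:[*(np.array(o)+Rz@X[:2]),X[2]]
for x in(-.1248,.108,.1248): print(x,np.round(pix(p,W((.5342,.1053),(x,.074,.145))),1))
# dark slot face of right slot: bottom edge
print("face bottom",[np.round(pix(p,W((.5342,.1053),(.0695,y,.075))),1) for y in(.066,.074)])
for tz in(.163,.158,.155):
  for y in (.072,.076,.084): print(tz,y,[np.round(pix(p,W((.5349,.1009),(x+e,y,tz+.008))),1) for x in(-.03,.06) for e in(-.008,.008)])
# where observed lies on rim plane, receiver frame
for at in[(87.5,142),(90,496),(90,468)]:
    print(at,Rz.T@(onz(p,at,.145)[:2]-[.5342,.1053]))
E
```

```text
t 10.43 pos [0.5349 0.1011 0.2504] yawY -16.14 z [ 0.0039 -0.0017 -1.    ] F [-0.1 -0.3 -3.5] T [ 0.03  0.01 -0.01] w 0.0292 j [ 0.1   0.32  1.65 -0.    1.17  0.38]
-0.1248 [ 89.7 139.4]
0.108 [ 89.8 469. ]
0.1248 [ 89.8 492.7]
face bottom [array([102.2, 392.6]), array([ 93. , 393.2])]
0.163 0.072 [array([ 97.9, 259.5]), array([ 98. , 284.7]), array([ 98. , 400.9]), array([ 98., 426.])]
0.163 0.076 [array([ 91.4, 259.2]), array([ 91.4, 284.5]), array([ 91.4, 401.3]), array([ 91.4, 426.6])]
0.163 0.084 [array([ 78. , 258.6]), array([ 78. , 284.2]), array([ 78. , 402.2]), array([ 78. , 427.7])]
0.158 0.072 [array([ 98.1, 260.8]), array([ 98.1, 285.4]), array([ 98.1, 399.1]), array([ 98.1, 423.6])]
0.158 0.076 [array([ 91.6, 260.5]), array([ 91.7, 285.2]), array([ 91.7, 399.5]), array([ 91.7, 424.1])]
0.158 0.084 [array([ 78.5, 259.9]), array([ 78.6, 284.9]), array([ 78.6, 400.3]), array([ 78.6, 425.2])]
0.155 0.072 [array([ 98.2, 261.5]), array([ 98.2, 285.8]), array([ 98.2, 398. ]), array([ 98.2, 422.2])]
0.155 0.076 [array([ 91.8, 261.3]), array([ 91.8, 285.7]), array([ 91.9, 398.4]), array([ 91.9, 422.7])]
0.155 0.084 [array([ 78.9, 260.7]), array([ 78.9, 285.3]), array([ 79. , 399.2]), array([ 79. , 423.8])]
(87.5, 142) [-0.1227365   0.07544619]
(90, 496) [0.12713009 0.07387031]
(90, 468) [0.10727265 0.07386236]
```

Emit:
{"fn": "step_arm", "kwargs": {"targets": "0.01 0.03 0 0 0.5 0 0; 0 0 0 0 0 0 0"}}

```text
time_s: 10.72
eef_pos: [0.535, 0.1066, 0.2508]
tool_rot: [0.0, 0.799, 0.601, -0.0]
force: [0.2, 0.1, -3.1]
gripper_width: 0.0289
```

```bash
cat > err.py <<'E'
from h import *
pose();s=ctrl.read_state();t=np.radians(-16.15);c,q=np.cos(t),np.sin(t);Rz=np.array([[c,-q],[q,c]])
e=Rz.T@(np.array(s["eef_pos"])[:2]-[.5342,.1053]);print("tool in receiver x',y' mm",np.round(e*1000,2),"F'",np.round(Rz.T@np.array(s["force"])[:2],1))
E
python3 err.py
```

```text
t 10.72 pos [0.535  0.1066 0.2508] yawY -16.13 z [-0. -0. -1.] F [ 0.2  0.1 -3.1] T [-0.04 -0.02 -0.  ] w 0.0289 j [ 0.11  0.32  1.64 -0.    1.18  0.39]
tool in receiver x',y' mm [0.39 1.51] F' [0.1 0.2]
```

Emit:
{"fn": "step_arm", "kwargs": {"targets": "0 0 0 0 0 -0.7 0; 0 0 0 0 0 -0.7 0; 0 0 0 0 0 -0.3 0; 0 0 0 0 0 0 0"}}

```text
time_s: 11.22
eef_pos: [0.5347, 0.1067, 0.2321]
tool_rot: [-0.0, 0.799, 0.601, -0.0]
force: [-0.1, 0.2, -3.2]
gripper_width: 0.0289
```

```bash
python3 err.py
```

```text
t 11.22 pos [0.5347 0.1067 0.2321] yawY -16.11 z [-1.e-03 -2.e-04 -1.e+00] F [-0.1  0.2 -3.2] T [-0.06  0.    0.06] w 0.0289 j [ 0.11  0.34  1.66 -0.    1.14  0.39]
tool in receiver x',y' mm [0.12 1.48] F' [-0.1  0.2]
```

Emit:
{"fn": "step_arm", "kwargs": {"targets": "0 0 0 0 0 -0.3 0; 0 0 0 0 0 -0.3 0; 0 0 0 0 0 -0.2 0; 0 0 0 0 0 0 0"}}

```text
time_s: 11.72
eef_pos: [0.5349, 0.1066, 0.2237]
tool_rot: [-0.0, 0.799, 0.601, -0.0]
force: [-0.8, 0.6, -4.1]
gripper_width: 0.029
```

```bash
python3 err.py
```

```text
t 11.72 pos [0.5349 0.1066 0.2237] yawY -16.12 z [-5.e-04 -1.e-04 -1.e+00] F [-0.8  0.6 -4.1] T [-0.   -0.01 -0.02] w 0.029 j [ 0.11  0.35  1.67 -0.    1.12  0.39]
tool in receiver x',y' mm [0.29 1.48] F' [-0.9  0.3]
```

Emit:
{"fn": "step_arm", "kwargs": {"targets": "0 0 0 0 0 -0.8 0; 0 0 0 0 0 -0.8 0; 0 0 0 0 0 -0.2 0; 0 0 0 0 0 0 0"}}

```text
time_s: 12.22
eef_pos: [0.5348, 0.1066, 0.2042]
tool_rot: [-0.0, 0.799, 0.601, -0.0]
force: [0.2, -1.3, -2.2]
gripper_width: 0.0291
```

```bash
python3 err.py
```

```text
t 12.22 pos [0.5348 0.1066 0.2042] yawY -16.12 z [-9.e-04 -2.e-04 -1.e+00] F [ 0.2 -1.3 -2.2] T [ 0.03  0.   -0.04] w 0.0291 j [ 0.11  0.37  1.69 -0.    1.08  0.39]
tool in receiver x',y' mm [0.18 1.41] F' [ 0.6 -1.2]
```

Emit:
{"fn": "step_arm", "kwargs": {"targets": "0 0 0 0 -0.03 -0.8 0; 0 0 0 0 0 -0.8 0; 0 0 0 0 0 -0.3 0; 0 0 0 0 0 0 0"}}

```text
time_s: 12.72
eef_pos: [0.5348, 0.1063, 0.1838]
tool_rot: [-0.0, 0.799, 0.601, -0.0]
force: [0.3, -0.4, -2.7]
gripper_width: 0.0291
```

```bash
python3 err.py;python3 err.py
```

```text
t 12.72 pos [0.5348 0.1063 0.1838] yawY -16.12 z [-1.e-03 -2.e-04 -1.e+00] F [ 0.3 -0.4 -2.7] T [-0.01  0.03 -0.03] w 0.0291 j [ 0.11  0.4   1.71 -0.    1.03  0.39]
tool in receiver x',y' mm [0.26 1.1 ] F' [ 0.4 -0.3]
t 12.72 pos [0.5348 0.1063 0.1838] yawY -16.12 z [-1.e-03 -2.e-04 -1.e+00] F [ 0.3 -0.4 -2.7] T [-0.01  0.03 -0.03] w 0.0291 j [ 0.11  0.4   1.71 -0.    1.03  0.39]
tool in receiver x',y' mm [0.26 1.1 ] F' [ 0.4 -0.3]
```

Emit:
{"fn": "step_arm", "kwargs": {"targets": "0 0 0 0 0 -0.5 0; 0 0 0 0 0 -0.4 0; 0 0 0 0 0 -0.3 0; 0 0 0 0 0 0 0"}}

```text
time_s: 13.22
eef_pos: [0.5357, 0.1063, 0.1726]
tool_rot: [0.001, 0.799, 0.601, 0.001]
force: [-1.1, -0.6, 0.6]
gripper_width: 0.0293
```

```bash
python3 err.py
```

```text
t 13.22 pos [0.5357 0.1063 0.1726] yawY -16.12 z [ 2.e-03 -2.e-04 -1.e+00] F [-1.1 -0.6  0.6] T [-0.18  0.08 -0.01] w 0.0293 j [ 0.11  0.41  1.72 -0.    1.01  0.39]
tool in receiver x',y' mm [1.17 1.36] F' [-0.9 -0.9]
```

Emit:
{"fn": "step_arm", "kwargs": {"targets": "0 0.015 0 -0.07 -0.02 -0.4 0; 0 0 0 0 0 -0.4 0; 0 0 0 0 0 0 0"}}

```text
time_s: 13.6
eef_pos: [0.5359, 0.1063, 0.1661]
tool_rot: [0.001, 0.799, 0.601, 0.001]
force: [-3.2, 0.4, 4.5]
gripper_width: 0.0291
```

```bash
python3 err.py
```

```text
t 13.6 pos [0.5359 0.1063 0.1661] yawY -16.11 z [ 3.1e-03  3.0e-04 -1.0e+00] F [-3.2  0.4  4.5] T [-0.2   0.5  -0.04] w 0.0291 j [ 0.11  0.42  1.73 -0.    0.99  0.39]
tool in receiver x',y' mm [1.36 1.44] F' [-3.2 -0.5]
```

Emit:
{"fn": "step_arm", "kwargs": {"targets": "0 0.03 0 -0.15 0.02 -0.1 0; 0 0 0 -0.03 0 -0.2 0; 0 0 0 0 0 0 0"}}

```text
time_s: 13.98
eef_pos: [0.5358, 0.1063, 0.1648]
tool_rot: [0.001, 0.799, 0.601, 0.002]
force: [-3.9, -0.9, 4.5]
gripper_width: 0.029
```

```bash
python3 err.py
```

```text
t 13.97 pos [0.5358 0.1063 0.1648] yawY -16.1 z [ 0.004  0.    -1.   ] F [-3.9 -0.9  4.5] T [-0.29  0.47 -0.07] w 0.029 j [ 0.11  0.42  1.73 -0.    0.99  0.39]
tool in receiver x',y' mm [1.26 1.44] F' [-3.5 -2. ]
```

Emit:
{"fn": "step_arm", "kwargs": {"targets": "0 0.06 0 -0.25 0 0 0; 0 0.03 0 -0.15 0 0 0"}}

```text
time_s: 14.22
eef_pos: [0.5344, 0.1064, 0.1661]
tool_rot: [-0.001, 0.799, 0.601, -0.001]
force: [6.6, -0.6, 3.0]
gripper_width: 0.0288
```

```bash
python3 err.py
```

```text
t 14.22 pos [0.5344 0.1064 0.1661] yawY -16.11 z [-1.8e-03  6.0e-04 -1.0e+00] F [ 6.6 -0.6  3. ] T [-0.11 -1.18 -0.06] w 0.0288 j [0.11 0.42 1.73 0.   1.   0.39]
tool in receiver x',y' mm [-0.16  1.08] F' [6.5 1.2]
```

Emit:
{"fn": "step_arm", "kwargs": {"targets": "0 -0.02 0 0.08 -0.03 0 0; 0 0 0 -0.02 0 -0.3 0"}}

```text
time_s: 14.48
eef_pos: [0.5358, 0.1062, 0.1641]
tool_rot: [0.001, 0.799, 0.601, 0.002]
force: [-1.5, -0.2, 8.5]
gripper_width: 0.029
```

```bash
python3 err.py
```

```text
t 14.47 pos [0.5358 0.1062 0.1641] yawY -16.11 z [ 3.4e-03  9.0e-04 -1.0e+00] F [-1.5 -0.2  8.5] T [-0.34 -0.28 -0.08] w 0.029 j [0.11 0.42 1.73 0.   0.99 0.39]
tool in receiver x',y' mm [1.3  1.29] F' [-1.4 -0.6]
```

Emit:
{"fn": "step_arm", "kwargs": {"targets": "0 0.03 0 -0.07 0 -0.4 0; 0 0.01 0 -0.03 0 -0.3 0"}}

```text
time_s: 14.72
eef_pos: [0.5345, 0.1064, 0.1567]
tool_rot: [-0.001, 0.799, 0.601, -0.001]
force: [0.4, 0.9, 4.6]
gripper_width: 0.0288
```

```bash
python3 err.py
```

```text
t 14.72 pos [0.5345 0.1064 0.1567] yawY -16.12 z [-0.003   0.0014 -1.    ] F [0.4 0.9 4.6] T [ 0.03  0.06 -0.08] w 0.0288 j [0.11 0.43 1.73 0.   0.98 0.39]
tool in receiver x',y' mm [-0.05  1.15] F' [0.1 0.9]
```

Emit:
{"fn": "step_arm", "kwargs": {"targets": "0 -0.01 0 0.03 0 -0.2 0; 0 0 0 0 0 0 0; 0 0 0 0 0 0 0"}}

```text
time_s: 15.1
eef_pos: [0.5345, 0.1064, 0.1548]
tool_rot: [-0.001, 0.799, 0.601, -0.001]
force: [-0.0, 0.5, 5.4]
gripper_width: 0.0287
```

```bash
python3 err.py
```

```text
t 15.1 pos [0.5345 0.1064 0.1548] yawY -16.12 z [-0.0027  0.0013 -1.    ] F [-0.   0.5  5.4] T [-0.16 -0.01 -0.05] w 0.0287 j [0.11 0.44 1.74 0.   0.97 0.39]
tool in receiver x',y' mm [-0.03  1.18] F' [-0.2  0.5]
```

Emit:
{"fn": "step_arm", "kwargs": {"targets": "0 0.01 0 -0.02 0 -0.4 0; 0 0.01 0 -0.02 0 -0.2 0; 0 0 0 0 0 0 0"}}

```text
time_s: 15.48
eef_pos: [0.5346, 0.1064, 0.1502]
tool_rot: [-0.002, 0.799, 0.601, -0.001]
force: [-1.1, 0.2, 6.9]
gripper_width: 0.0296
```

```bash
python3 err.py
```

```text
t 15.47 pos [0.5346 0.1064 0.1502] yawY -16.12 z [-0.0041  0.0013 -1.    ] F [-1.1  0.2  6.9] T [-0.14  0.23 -0.11] w 0.0296 j [0.11 0.44 1.74 0.   0.96 0.39]
tool in receiver x',y' mm [0.04 1.19] F' [-1.1 -0.1]
```

Emit:
{"fn": "step_arm", "kwargs": {"targets": "0 -0.02 0 0 0 0.4 0; 0 -0.01 0 0 0 0.4 0; 0 0 0 0 0 0.2 0; 0 0 0 0 0 0 0"}}

```text
time_s: 15.98
eef_pos: [0.5342, 0.1064, 0.1601]
tool_rot: [-0.001, 0.799, 0.601, 0.0]
force: [2.4, -0.0, 1.8]
gripper_width: 0.0285
```

```bash
python3 err.py; python3 - <<'E'
from h import *
p=grab("scene");a=cv2.resize(p["frame"][130:290,310:420],None,fx=3.6,fy=3.6,interpolation=cv2.INTER_CUBIC)
p=grab("wrist");b=cv2.resize(p["frame"][40:240,80:600],None,fx=.77,fy=.77);
o=np.zeros((576,800,3),np.uint8);o[:,:396]=a;o[:b.shape[0],398:398+b.shape[1]]=b[:,:402]
cv2.imwrite("pics/n1.png",o)
E
```

```text
t 15.97 pos [0.5342 0.1064 0.1601] yawY -16.12 z [-5.0e-04  1.4e-03 -1.0e+00] F [ 2.4 -0.   1.8] T [-0.05 -0.15 -0.12] w 0.0285 j [0.11 0.43 1.73 0.   0.98 0.39]
tool in receiver x',y' mm [-0.27  1.11] F' [2.3 0.6]
```

View pics/n1.png

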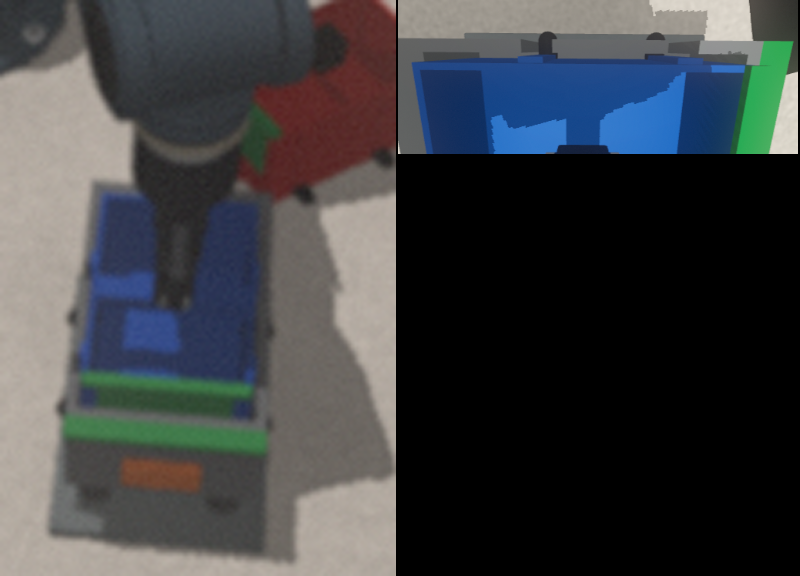

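The scene and wrist crops show the pins down in the slots and both rims parallel, with green over green at (170,385) and (165,435). The force fell from 8.5 to 4.6 N on the way down, and the height matches home to about 1 mm. I'll relieve the load and press once more lightly after release if needed.

Emit:
{"fn": "step_arm", "kwargs": {"targets": "0 0 0 0.03 0 0.2 0; 0 0 0 0 0 0 0; 0 0 0 0 0 0 0.35; 0 0 0 0 0 0 0.5; 0 0 0 0 0 0 0.7; 0 0 0 0 0 0 1; 0 0 0 0 0 0 1; 0 0 0 0 0 0 1"}}

```text
time_s: 17.08
eef_pos: [0.5338, 0.1063, 0.1616]
tool_rot: [-0.001, 0.799, 0.601, -0.001]
force: [-0.4, 0.0, -0.0]
gripper_width: 0.0854
```

```bash
python3 err.py
```

```text
t 17.07 pos [0.5338 0.1063 0.1616] yawY -16.11 z [-0.0027  0.001  -1.    ] F [-0.4  0.  -0. ] T [-0.03  0.07 -0.01] w 0.0854 j [0.11 0.42 1.73 0.   0.99 0.39]
tool in receiver x',y' mm [-0.69  0.86] F' [-0.4 -0.1]
```

Now raise straight up to look from above.

Emit:
{"fn": "step_arm", "kwargs": {"targets": "0 0 0 0 0 1 1; 0 0 0 0 0 3 1; 0 0 0 0 0 4 1; 0 0 0 0 0 4 1; 0 0 0 0 0 4 1; 0 0 0 0 0 3 1; 0 0 0 0 0 0 1; 0 0 0 0 0 0 1"}}

```text
time_s: 18.08
eef_pos: [0.5322, 0.1061, 0.3618]
tool_rot: [-0.001, 0.799, 0.601, 0.0]
force: [0.4, 0.2, -0.3]
gripper_width: 0.0856
```

```bash
python3 err.py; python3 - <<'E'
from h import *
p=grab("wrist");cv2.imwrite("pics/n2.png",p["frame"])
t=np.radians(-16.15);c,s=np.cos(t),np.sin(t);Rz=np.array([[c,-s],[s,c]])
for nm,dz in(("home",0.),("stop",.0125)):
  for x in(-.094,.097):
    print(nm,x,[np.round(pix(p,[*(np.array([.5345,.1055])+Rz@[x,y]),.050-.0022+.025+.096+dz]),1) for y in(.062,-.062)])
for x in(-.1248,.1248): print("rec",x,[np.round(pix(p,[*(np.array([.5345,.1055])+Rz@[x,y]),.1428]),1) for y in(.074,-.074)])
E
```

```text
t 18.07 pos [0.5322 0.1061 0.3618] yawY -16.11 z [-6.0e-04  1.3e-03 -1.0e+00] F [ 0.4  0.2 -0.3] T [-0.    0.04  0.04] w 0.0856 j [0.11 0.24 1.48 0.   1.42 0.39]
tool in receiver x',y' mm [-2.14  0.23] F' [0.3 0.3]
home -0.094 [array([110.8, 225.5]), array([230.4, 234.1])]
home 0.097 [array([111., 422.]), array([230.6, 412.4])]
stop -0.094 [array([111.1, 221.9]), array([234.8, 231.1])]
stop 0.097 [array([111.2, 426. ]), array([234.9, 415.6])]
rec -0.1248 [array([ 98.4, 201.8]), array([231.9, 213.7])]
rec 0.1248 [array([ 98.6, 442.4]), array([232.2, 429.6])]
```

View pics/n2.png

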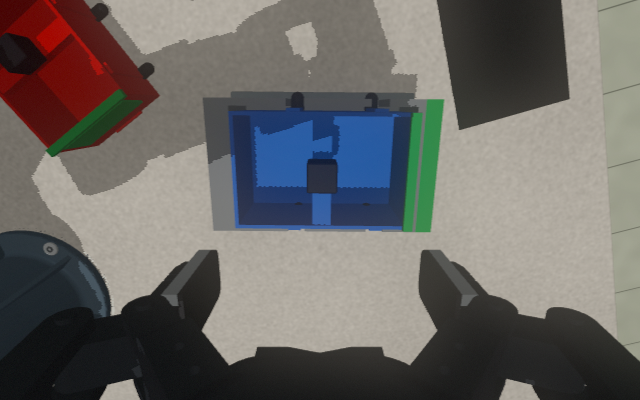

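The wrist view shows the tote rim's lower edge at rows 228–230. The model predicts 230.4 for home and 234.8 for the roller stop, so both ends are down. One last look with the arm out of the way.

Emit:
{"fn": "step_arm", "kwargs": {"targets": "0 0 0 0 -2 0 1; 0 0 0 -1 -4 0 1; 0 0 0 -1 -4 0 1; 0 0 0 -1 -4 0 1; 0 0 0 -1 -4 0 1; 0 0 0 -1 -4 0 1; 0 0 0 0 -2 0 1; 0 0 0 0 0 0 1"}}

```text
time_s: 19.12
eef_pos: [0.4761, -0.1469, 0.3557]
tool_rot: [-0.004, 0.8, 0.6, -0.004]
force: [-0.4, 0.1, 0.3]
gripper_width: 0.0854
```

```bash
python3 - <<'E'
from h import *
pose();p=grab("scene");k=4.5
img=cv2.resize(p["frame"][165:290,310:410],None,fx=k,fy=k,interpolation=cv2.INTER_CUBIC);im0=img.copy()
t=np.radians(-16.15);c,s=np.cos(t),np.sin(t);Rz=np.array([[c,-s],[s,c]])
def dr(P,col):
    q=[pix(p,[*(np.array([.5345,.1055])+Rz@X[:2]),X[2]]) for X in P]
    q=np.array([[(b-310+.5)*k,(a-165+.5)*k] for a,b in q]).astype(int);cv2.polylines(img,[q],True,col,1)
R4=lambda a,b,z:[(a,b,z),(-a,b,z),(-a,-b,z),(a,-b,z)]
dr(R4(.094,.062,.1688),(0,255,255));dr(R4(.094,.062,.1813),(0,0,255));dr(R4(.1248,.074,.1428),(255,255,255))
o=cv2.resize(np.hstack([im0,img])[:560],(800,498));cv2.imwrite("pics/end.png",o)
E
```

```text
t 19.12 pos [ 0.4761 -0.1469  0.3557] yawY -16.22 z [-0.0112  0.0017 -0.9999] F [-0.4  0.1  0.3] T [ 0.07  0.02 -0.  ] w 0.0854 j [-0.39  0.16  1.6  -0.    1.4  -0.11]
```

View pics/end.png

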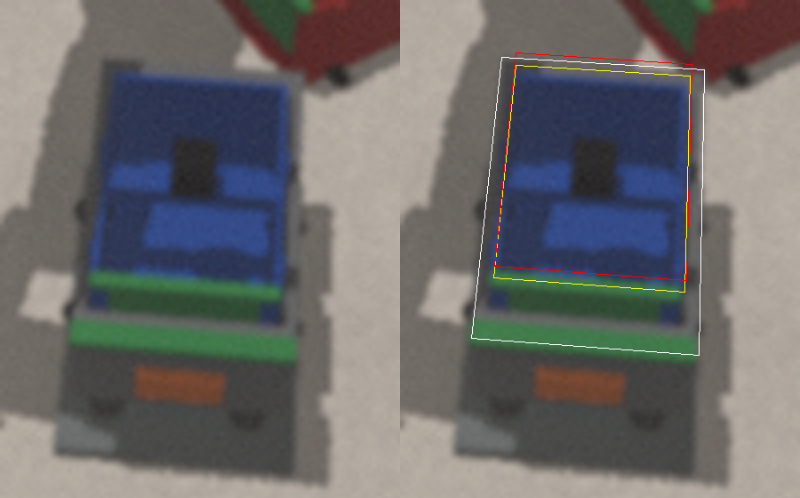

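The tote rim matches the "home" outline (yellow) at both ends and not the "stop" outline (red). Green is over green, and nothing else appears moved.

```bash
python3 -c "
from bench import ctrl
print(ctrl.job_done())"
```

```text
the job is handed in; nothing more can be done
None
```

The blue tote is nested in the grey one, green end over green end, and the job was handed in at about 19 s of the 67 s allowed.

I gripped the block across x and lifted the tote clear. Then I turned it half a turn, lowered its pins into the slots and pressed it past the rollers. After that I eased off, opened the gripper and withdrew.

- **Force:** the wrist read about 8.5 N (about 12 N with the tote's weight) just before the drop, then fell to 4.6 N while moving 7 mm lower. That matches the snap.
- **Seating:** in the last scene and wrist pictures the tote's rim matches the modelled home height at both ends, so it is level. The 12.5 mm-higher roller stop does not fit. After letting go, the wrist force was near zero.
- **Disagreements:**
    - While pressing, the arm drifted about 1 mm sideways, and I saw up to 6.6 N of side load before I corrected it.
    - My first height estimate was 2–4 mm off. This went away once I allowed for the springs already sagging about 2 mm under the tote's weight.
- **Not measured:** the force between the two totes cannot be read directly, so I can't confirm it stayed under 45 N.

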